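# Tip the dibber out of its tube into the seed tray

## Robot

A 6-joint arm with a two-finger parallel gripper is mounted at the origin on the work surface. World frame = base frame: x ahead of the robot, y to its left, z up, the work surface at z = 0. Lengths are in mm, angles in degrees, forces in N, time in s.
With the tool pointing down it reaches from about 300 to 850 mm from the base axis. Payload 4.2 kg.
Tool frame: the origin (TCP) lies at the centre of the arm's flange, where the gripper is bolted on; the fingertips stand 191 mm ahead of it and the grasp point (between the pads) lies 172 mm ahead of it; z points along the fingers, x is the direction in which the jaws open and shut, and the axes are right-handed (so a half turn about z gives the same grasp; the last joint's range is limited). The gripper opens to 91 mm and grips with 3 to 60 N. Pads are 32 mm wide; open, the fingers measure 118 mm over their backs; the gripper's body (76 mm by 178 mm) begins 60 mm behind the grasp point.
Start: joints at [68.297, 18.312, 89.639, -0, 72.044, -1.146], TCP at [201.908, 538.383, 404.776] pointing down, gripper open.
Joint ranges: [-177.97, 177.97], [-48.28, 115.42], [12.27, 149.76], [-77.06, 257.06], [2.81, 150.46], [-146.56, 146.56]. Speed limits (degrees/s): [147.25, 147.25, 180, 180, 180, 180].

## Interface

Orientations are given as [roll, pitch, yaw] about the fixed x, y, z axes, in that order (R = Rz(yaw) Ry(pitch) Rx(roll)).
In Python, from workcell import telemetry, imaging, env gives the robot as it stands. The module is installed in compiled form; this text tells all that it offers.
- The arm moves only by the tool jog_arm, never from a script. Its argument "series" is a list of rows, each a list of 3 entries, a list of its own where there are three numbers: the shift along the world's x, y, z in mm, then the turn, a rotation vector about the world's x, y, z in rad, then the opening, from 0 (shut) to 1 (fully open). In form: [[[x, y, z], [ax, ay, az], jaw], ...]. A call has exactly 5 rows; each row is the pose to reach, as a shift and turn from the pose measured when the call began; what a row does not reach only later rows make up. A row lasts 1/12 s, in which the tool goes at most 41.7 mm and 7.16 degrees, less where a joint would pass 70% of its speed; a pose out of reach is approached as far as the arm can. A call with a gripper value outside its range is refused whole. The fingers move at their own pace and stop on an object; "squeeze" is the grip in N (left out, the last holds). Time passes only in rows, so rows that repeat a pose let the fingers close, or fill a call up. It gives the time, the measured TCP pose, the force and the opening at its end, in the units of the state.
- telemetry.state(): the state, without advancing time (a new reading comes with each control period).
- imaging.grab_frame(name): name is "side" or "top" or "wrist"; returns a dict with "pixels" (420x560x3 uint8, red, green, blue), "fov_y" (degrees; the focal length in pixels is half the picture's height over the tangent of half this angle, whatever the lens; pixels are square), "cx", "cy" (the principal point, pixels), "R" (3x3) and "t" (3): a world point X has camera coordinates R X + t; the wrist camera has in their place "T_tool_cam" (4x4, takes a point from camera to tool coordinates, whose origin is the TCP and whose axes are the tool frame's). Camera axes: x right, y down, z forward; pixel columns grow to the right and rows downward; lengths in mm; the calibration is good to about 2 mm. A picture is of the moment at which its call begins: read the wrist's pose just before it. There is no depth.
- env.job_done(): hands the job in, once; it reports no verdict.
The state is a dict: "time_s": time; "qpos": joint angles; "qvel": joint speeds; "effort": joint torques, N m; "ee_pos": TCP position; "ee_rot": TCP orientation; "force": force on the tool from outside, world axes, zero at the start; "torque": the same for the moment, N m; "gripper_width": finger opening in mm.
Only numpy, scipy, OpenCV 4.12 (cv2) and the standard library are available. Lean on these libraries where they do the work, as an engineer would, in place of code of your own. Each camera call takes 0.05 s, during which the arm holds its last target.

## Task

The wooden dibber has slipped down out of reach in the tall white glazed tube that leans in the grey holder. Take the tube out of the holder, tip it low over the black seed tray so that the dibber slides out gently and lies flat in the tray, then put the empty tube back fully home in its holder, mouth up and leaning as before. Leave all the other things where they stand.

Things in the scene. Friction and masses are not known exactly. Their poses are not given: they have to be found in the camera images.
- tube: Loose square tube of white glazed stoneware, open at one end: 46 x 46 mm outside, flat sides, 170 mm long, 0.2 to 0.45 kg. Origin at its centre, half-way along; z axis along it towards the mouth. It starts in the holder, leaning 50 degrees from vertical, mouth up, its own +x side underneath; grip it by its +y and -y sides, in the upper 90 mm (own z above -5 mm) that stands clear of the holder.
- tube_mouth (a point): Centre of the tube's open mouth, 85 mm from the tube's centre; same axes as the tube. Bore 36 mm square, 165 mm deep; walls and closed bottom 5 mm. The bore is slippery: the dibber slides once the mouth is tipped some 10 to 20 degrees below level.
- dibber: Wooden dibber, eight-sided stick with a pointed end, 110 mm long, 26 mm thick, about 45 g. Origin at its centre; z axis along it towards the blunt end. At the start it lies deep in the tube, point at the bottom, its blunt end 55 mm below the mouth.
- holder: Fixed grey plastic cradle clamped to a plywood step (150 x 120 x 30 mm). Origin on the work surface, straight below the seated tube's centre; its x axis is the level direction in which the tube leans, y across. The channel leans 50 degrees from vertical and is open on its upper side: back plate under the tube's lower 80 mm, foot plate under its bottom, cheeks beside its lower 50 mm.
- holder_seat (a point): Where the tube's centre is when the tube is fully home, 115 mm above the work surface; axes as the holder. The cheeks leave the tube 5 mm of play on each side; it can be lifted straight up out of the channel and lowered straight down into it.
- holder_mouth (a point): Where the centre of the tube's mouth is when the tube is fully home: 65 mm along the holder's x and 55 mm higher than holder_seat.
- tray_in (a point): Centre of the inner floor (5 mm above the work surface) of the loose black plastic seed tray, 240 mm along its x, 180 mm along its y, 40 mm high, walls 5 mm thick, 0.8 kg.
- coriander: Bystander: blue glazed pot of coriander, 110 mm wide, 95 mm high, leaves to 175 mm. Origin at the middle of its underside.
- spray: Bystander: green glass spray bottle, 68 mm wide, 175 mm high. Origin at the middle of its underside.
- smallpot: Bystander: small empty terracotta pot without a handle, 68 mm wide, 65 mm high. Origin at the middle of its underside.
- jar: Bystander: glass jar with a metal lid, 60 mm wide, 85 mm high. Origin at the middle of its underside.
- can: Bystander: small aluminium watering can, 110 mm wide, 110 mm high, spout and handle to about 110 mm from its middle and 125 mm high. Origin at the middle of its underside.

How it is judged (in metres and radians):
On the way:
1. the dibber lies at rest in the seed tray (x of dibber in the frame of tray_in between -0.115 and 0.115 m and y of dibber in the frame of tray_in between -0.085 and 0.085 m and z of dibber in the frame of tray_in below 0.03 m and linear speed of dibber below 0.03 m/s), for 0.2 s.
At the end, for the whole second after the job is handed in: The dibber lies at rest in the seed tray, its centre inside the walls and less than 30 mm above the tray's floor; the tube is back in the holder at rest, its centre within 15 mm and the centre of its mouth within 20 mm of where they are when fully home (all of step 1 and distance between tube and holder_seat below 0.015 m and distance between tube_mouth and holder_mouth below 0.02 m and linear speed of tube below 0.02 m/s); the robot touches nothing.
It fails at once if another thing on the ledge is shifted by more than 40 mm (distance of any of coriander, spray, smallpot, jar, can from where it was at the start of the episode above 0.04 m).
It fails at once if the dibber is dropped from a height or flung (faster than 2.2 m/s) (linear speed of dibber above 2.2 m/s).
It also fails if it takes over 64 s, if anything falls off the work surface, if the arm or the gripper's body presses on something with over 40 N, if the wrist force passes 120 N, or if a joint passes its speed limit or range.

## Working session

There is one attempt and no reset: what is moved stays moved. The work goes in short steps, Python scripts to look and compute and a tool call to move; the robot and the scene stay as the last step left them, time stands still between calls to the robot, and variables do not carry over. Pictures are saved under pics/ and viewed, and the job is handed in when it is done.

Besides the shell and the picture viewer there is one more tool, called after "Request:" as name([rows], argument=value, ...), one row to a line, values as JSON. jog_arm: Moves the arm, as the interface text tells. Its arguments: {"type":"object","properties":{"series":{"type":"array"},"squeeze":{"type":"number"}},"required":["series"]}

```bash
mkdir -p pics; ls; cat > h.py <<'E'
import numpy as np, cv2
from workcell import telemetry, imaging, env
def snap(n,tag):
    s=telemetry.state(); f=imaging.grab_frame(n)
    cv2.imwrite(f'pics/{tag}.png',cv2.cvtColor(f['pixels'],cv2.COLOR_RGB2BGR))
    import pickle; pickle.dump((s,f),open(f'pics/{tag}.pkl','wb'))
    return s,f
E
python3 - <<'E'
from h import *
for n in ['side','top','wrist']:
    s,f=snap(n,n+'0')
    print(n,{k:np.round(v,3).tolist() for k,v in f.items() if k!='pixels'})
print(s)
E
```

```text
pics
side {'fov_y': 43.267, 'cx': 277.641, 'cy': 202.646, 'R': [[-0.963, -0.27, 0.018], [-0.162, 0.525, -0.836], [0.216, -0.807, -0.549]], 't': [596.729, 215.983, 1651.378]}
top {'fov_y': 50.726, 'cx': 275.939, 'cy': 210.064, 'R': [[0.029, -1.0, 0.009], [-0.997, -0.029, -0.076], [0.076, -0.007, -0.997]], 't': [-31.568, 613.811, 1350.711]}
wrist {'fov_y': 69.274, 'cx': 277.159, 'cy': 211.307, 'T_tool_cam': [[1.0, 0.0, 0.001, 0.45], [-0.0, 0.967, 0.253, -71.134], [-0.001, -0.253, 0.967, 18.914], [0.0, 0.0, 0.0, 1.0]]}
{'time_s': 0.1, 'qpos': array([ 6.82958678e+01,  1.83479873e+01,  8.96989643e+01, -2.94442485e-04,
        7.20447843e+01, -1.14636190e+00]), 'qvel': array([ 0.07279832, -0.04256024, -0.16999897, -0.1421474 ,  0.00389151,
       -0.02465975]), 'effort': array([-4.11258516e-04, -4.13341892e+01, -2.32508665e+01,  7.28957285e-02,
        4.22726444e-02, -5.57999897e-05]), 'ee_pos': array([201.86170246, 538.24440739, 404.00708621]), 'ee_rot': array([-1.79998445e+02,  9.17231206e-02,  6.94423220e+01]), 'force': array([-0.06512144, -0.31148443, -0.24753928]), 'torque': array([ 0.06692115,  0.00954437, -0.0005551 ]), 'gripper_width': 91.17270091188013}
```

View pics/side0.png

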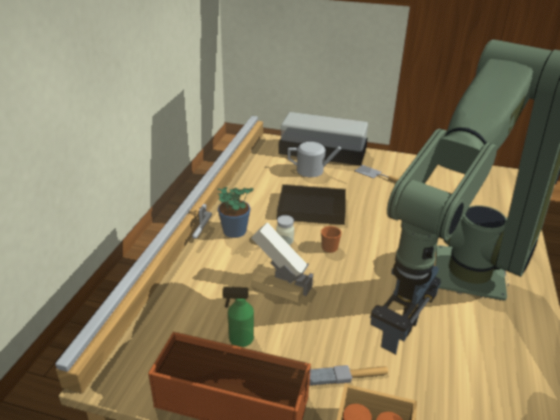

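View pics/top0.png

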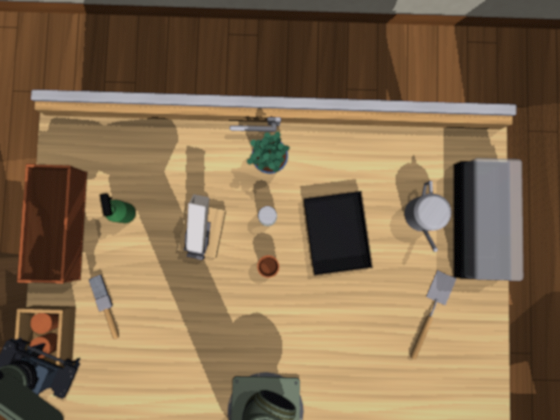

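View pics/wrist0.png

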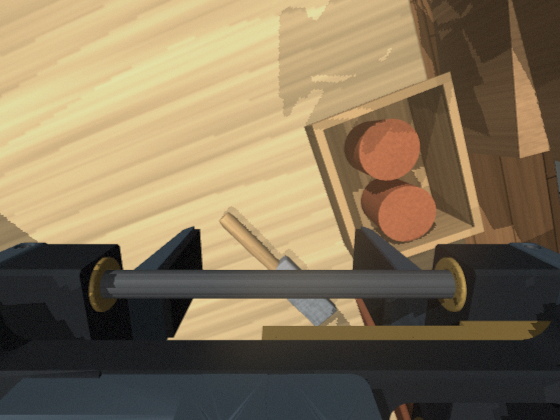

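The top view shows the tube near (198,222) leaning towards image up (+x), the tray near (337,232), and the jar and small pot between them. I'll zoom in to measure.

```bash
cat >> h.py <<'E'
import pickle
def load(tag): return pickle.load(open(f'pics/{tag}.pkl','rb'))
def K(f):
    return f['pixels'].shape[0]/2/np.tan(np.radians(f['fov_y'])/2)
def proj(f,X):
    c=np.asarray(X)@np.array(f['R']).T+np.array(f['t']); k=K(f)
    return np.c_[c[...,0]/c[...,2]*k+f['cx'], c[...,1]/c[...,2]*k+f['cy']] if c.ndim>1 else np.array([c[0]/c[2]*k+f['cx'],c[1]/c[2]*k+f['cy']])
def atz(f,uv,z):
    d=np.array([(uv[0]-f['cx'])/K(f),(uv[1]-f['cy'])/K(f),1]); R=np.array(f['R']); t=np.array(f['t'])
    C=-R.T@t; d=R.T@d; return C+d*(z-C[2])/d[2]
def crop(tag,out,x0,y0,w,h,s):
    im=cv2.imread(f'pics/{tag}.png')[y0:y0+h,x0:x0+w]
    im=cv2.resize(im,None,fx=s,fy=s,interpolation=cv2.INTER_CUBIC); cv2.imwrite(f'pics/{out}.png',im)
E
python3 - <<'E'
from h import *
crop('top0','topc',170,180,70,90,6.66)
crop('top0','topt',290,180,100,100,6)
crop('side0','sidec',240,210,90,100,6)
_,f=load('top0')
for n,uv,z in [('tray corners',(304,198),40),('',(361,191),40),('',(372,266),40),('',(315,275),40),('jar',(267,215),85),('pot',(268,267),65),('spray',(120,211),100),('can',(432,213),110),('cor',(269,150),95)]:
    print(n,atz(f,uv,z).round())
E
```

```text
tray corners [653. -99.  40.]
 [ 680. -274.   40.]
 [ 451. -311.   40.]
 [ 419. -138.   40.]
jar [594.  13.  85.]
pot [441.   5.  65.]
spray [593. 442. 100.]
can [ 613. -468.  110.]
cor [787.  12.  95.]
```

View pics/topc.png

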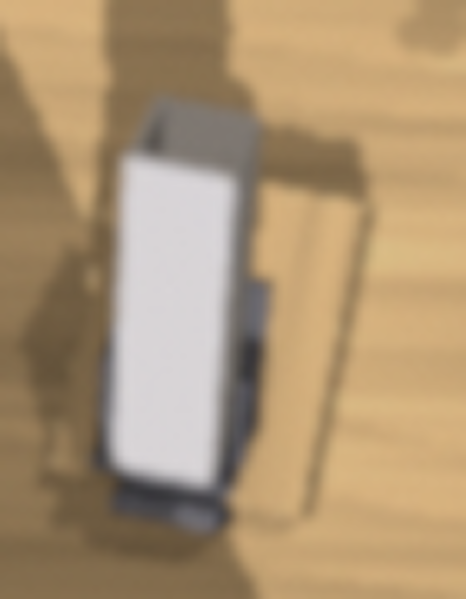

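View pics/sidec.png

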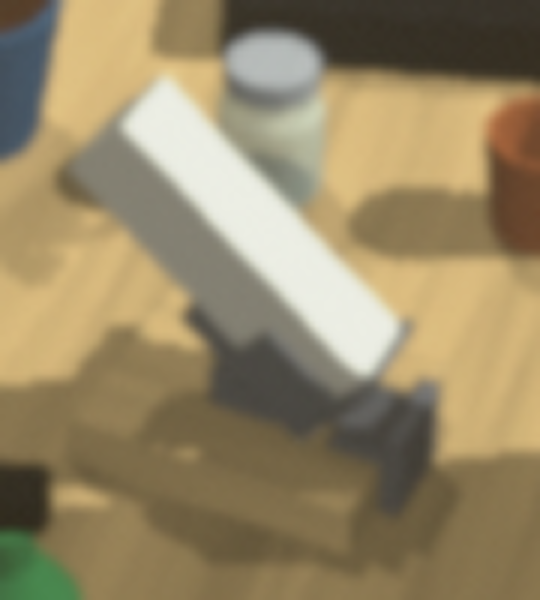

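View pics/topt.png

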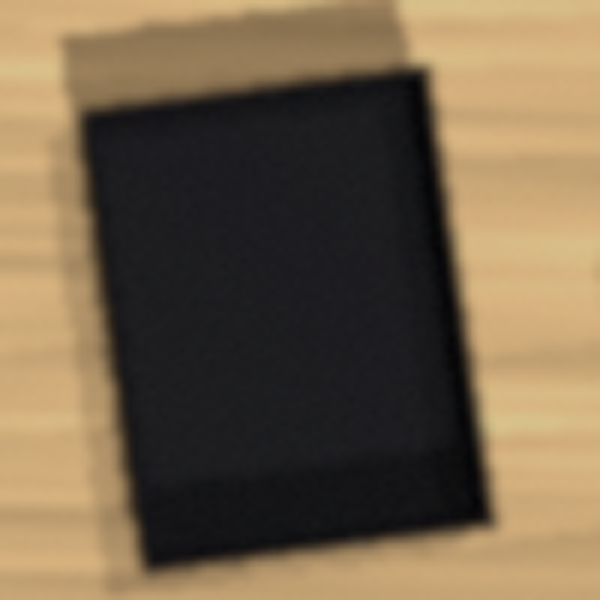

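```bash
cat > fit.py <<'E'
from h import *
from scipy.optimize import least_squares
ft=load('top0')[1]; fs=load('side0')[1]
T=[((-1,1,1),(122,153)),((-1,-1,1),(240,178)),((-1,-1,-1),(215,487)),((-1,1,-1),(112,465)),((1,-1,1),(262,118)),((1,1,1),(160,97))]
S=[((-1,-1,1),(163,75)),((-1,1,1),(120,126)),((-1,-1,-1),(410,325)),((-1,1,-1),(355,388)),((1,1,1),(72,172))]
h=np.array([23,23,85])
def un(p,s,o): return (np.array(p)+.5)/s-.5+np.array(o)
def Rt(a,tilt=np.radians(50)):
    c,s=np.cos(a),np.sin(a); z=np.array([np.sin(tilt)*c,np.sin(tilt)*s,np.cos(tilt)]); x=np.array([np.cos(tilt)*c,np.cos(tilt)*s,-np.sin(tilt)]);return np.c_[x,np.cross(z,x),z]
def res(p,full=True):
    R=Rt(p[2]); C=np.array([p[0],p[1],p[3]]); r=[]
    for L,f,s,o in((T,ft,6.66,(170,180)),(S,fs,6,(240,210))):
        for k,q in L: r.append(proj(f,C+R@(h*np.array(k)))-un(q,s,o))
    return np.array(r).ravel()
for zfix in (0,1):
    g=(lambda p:res([*p[:3],115])) if zfix else res
    q=least_squares(g,[560,220,0,115][:4-zfix])
    print(q.x,np.degrees(q.x[2]));print(q.fun.reshape(-1,2).round(1).tolist())
E
python3 fit.py
python3 - <<'E'
from h import *
ft=load('top0')[1]
# tray fit
from scipy.optimize import least_squares
un=lambda p:(np.array(p)+.5)/6-.5+np.array([290,180])
Q=[((1,1),(83,108)),((1,-1),(430,68)),((-1,-1),(493,523)),((-1,1),(147,570))]
def res(p):
    c,s=np.cos(p[2]),np.sin(p[2]);r=[]
    for k,q in Q:
        a,b=k[0]*p[3],k[1]*p[4]
        r.append(proj(ft,np.array([p[0]+c*a-s*b,p[1]+s*a+c*b,40.]))-un(q))
    return np.array(r).ravel()
q=least_squares(res,[550,-200,0,120,90]);print(q.x,np.degrees(q.x[2]),q.fun.round(1))
E
```

```text
[ 5.60006097e+02  2.11811743e+02 -1.69375840e-01  1.14022263e+02] -9.704520779242857
[[0.9, 0.8], [-0.4, 0.3], [-0.3, 0.1], [-0.1, 0.3], [0.4, 0.1], [-0.3, 0.1], [-0.1, 0.2], [-0.2, 0.1], [-1.6, 0.6], [1.3, -0.6], [-1.3, -0.5]]
[ 5.59910012e+02  2.11983120e+02 -1.70118270e-01] -9.747058906979218
[[0.7, 0.8], [-0.5, 0.3], [-0.4, 0.1], [-0.2, 0.3], [0.3, 0.1], [-0.4, 0.1], [-0.1, -0.1], [-0.1, -0.2], [-1.6, 0.4], [1.4, -0.8], [-1.3, -0.7]]
[ 5.50872746e+02 -2.04123526e+02  1.55124771e-01  1.17650941e+02
  8.91988187e+01] 8.887994659811413 [ 0.3  0.3 -0.2 -0.3  0.2  0.2 -0.3 -0.2]
```

```bash
cat >> h.py <<'E'
from scipy.spatial.transform import Rotation as Ro
TC=np.array([560,212,115.]); YAW=-9.7
def tubeR(yaw,elev):   # elev: axis elevation above level, deg; x side underneath
    a,e=np.radians(yaw),np.radians(elev); c,s=np.cos(a),np.sin(a)
    z=np.array([np.cos(e)*c,np.cos(e)*s,np.sin(e)]); x=np.array([np.sin(e)*c,np.sin(e)*s,-np.cos(e)])
    return np.c_[x,np.cross(z,x),z]
def toolR(Rt): return np.c_[Rt[:,1],Rt[:,2],Rt[:,0]]
def rel(R,p):
    s=telemetry.state(); R0=Ro.from_euler('xyz',s['ee_rot'],degrees=True)
    rv=(Ro.from_matrix(R)*R0.inv()).as_rotvec()
    print('t',round(s['time_s'],2),'at',s['ee_pos'].round(1),'shift',(p-s['ee_pos']).round(1).tolist(),'rot',rv.round(3).tolist(),np.degrees(np.linalg.norm(rv)).round(1))
def tcp(Rtube,centre,zg=15,xg=0,back=0):  # tcp such that grasp point is at tube z=zg
    T=toolR(Rtube); return centre+Rtube@np.array([xg,0,zg])-T[:,2]*(172+back)
def pose():
    s=telemetry.state(); return Ro.from_euler('xyz',s['ee_rot'],degrees=True).as_matrix(),s['ee_pos']
E
python3 - <<'E'
from h import *
R=tubeR(YAW,40); print(tcp(R,TC)); rel(toolR(R),tcp(R,TC,back=120))
E
```

```text
[462.34753797 228.69204102 256.40145836]
t 0.15 at [201.9 538.3 404.1] shift [184.5, -296.6, -55.8] rot [-0.181, -0.675, 0.182] 41.4
```

Request:
jog_arm([
  [[37,-59,-11],[-0.04,-0.12,0.04],1],
  [[74,-118,-22],[-0.08,-0.24,0.08],1],
  [[111,-177,-33],[-0.11,-0.36,0.11],1],
  [[148,-236,-44],[-0.15,-0.5,0.15],1],
  [[184.5,-296.6,-55.8],[-0.181,-0.675,0.182],1],
])

```text
time_s: 0.57
ee_pos: [311.4, 362.6, 371.4]
ee_rot: [145.2, 0.0, 79.2]
force: [0.8, -0.0, -0.1]
gripper_width: 91.0
```

```bash
python3 - <<'E'
from h import *
R=tubeR(YAW,40); rel(toolR(R),tcp(R,TC,back=120))
E
```

```text
t 0.57 at [311.4 362.6 371.4] shift [74.9, -120.9, -23.1] rot [-0.016, -0.09, 0.019] 5.3
```

Request:
jog_arm([
  [[25,-40,-7],[-0.016,-0.09,0.019],1],
  [[50,-80,-15],[-0.016,-0.09,0.019],1],
  [[75,-121,-23],[-0.016,-0.09,0.019],1],
  [[75,-121,-23],[-0.016,-0.09,0.019],1],
  [[75,-121,-23],[-0.016,-0.09,0.019],1],
])

```text
time_s: 0.98
ee_pos: [386.9, 238.1, 347.4]
ee_rot: [140.1, 0.2, 80.0]
force: [0.8, 0.4, -0.6]
gripper_width: 90.8
```

```bash
python3 - <<'E'
from h import *
R=tubeR(YAW,40); rel(toolR(R),tcp(R,TC,back=120))
s,f=snap('wrist','w1'); 
T=np.array(f['T_tool_cam']); Rw,p=pose()
# predicted corners
im=cv2.imread('pics/w1.png')
k=K(f)
for a in(-1,):
  for b in(-1,1):
    for c in(-1,1):
      X=TC+R@np.array([23*a,23*b,85*c]); x=np.linalg.inv(T)@np.r_[Rw.T@(X-p),1]
      u=(x[0]/x[2]*k+f['cx'],x[1]/x[2]*k+f['cy']); print(a,b,c,np.round(u))
      cv2.circle(im,(int(u[0]),int(u[1])),3,(0,0,255),1)
cv2.imwrite('pics/w1m.png',im)
E
```

```text
t 0.98 at [386.9 238.1 347.4] shift [-0.6, 3.6, 0.9] rot [0.003, -0.002, 0.006] 0.4
-1 -1 -1 [249.  92.]
-1 -1 1 [254. 291.]
-1 1 -1 [309.  92.]
-1 1 1 [305. 291.]
```

View pics/w1m.png

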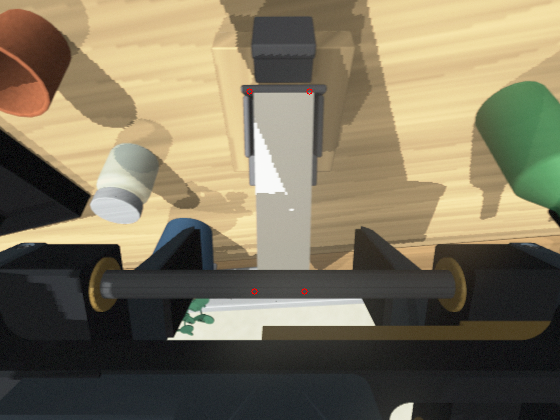

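```bash
sed -i 's/TC=np.array(\[560,212/TC=np.array([560.5,214.5/' h.py; python3 - <<'E'
from h import *
R=tubeR(YAW,40); rel(toolR(R),tcp(R,TC))
E
```

```text
t 1.03 at [386.8 239.8 348. ] shift [76.1, -8.6, -91.6] rot [0.001, -0.001, 0.004] 0.2
```

Request:
jog_arm([
  [[17,-2,-20],[0,0,0.004],1],
  [[34,-4,-41],[0,0,0.004],1],
  [[51,-6,-62],[0,0,0.004],1],
  [[65,-7.5,-80],[0,0,0.004],1],
  [[76,-8.6,-91.6],[0,0,0.004],1],
], squeeze=50)

```text
time_s: 1.45
ee_pos: [463.2, 232.5, 254.6]
ee_rot: [140.1, 0.1, 80.4]
force: [-0.1, -0.6, -0.6]
gripper_width: 91.3
```

Request:
jog_arm([
  [[0,0,0],[0,0,0],1],
  [[0,0,0],[0,0,0],0.6],
  [[0,0,0],[0,0,0],0.4],
  [[0,0,0],[0,0,0],0.3],
  [[0,0,0],[0,0,0],0.2],
])

```text
time_s: 1.87
ee_pos: [462.7, 233.0, 255.7]
ee_rot: [140.1, -0.0, 80.5]
force: [0.3, -0.1, -0.1]
gripper_width: 67.1
```

```bash
python3 - <<'E'
from h import *
R=tubeR(YAW,40); rel(toolR(R),tcp(R,TC)); snap('wrist','w2');print(telemetry.state()['force'],telemetry.state()['gripper_width'])
E
```

```text
t 1.87 at [462.7 233.  255.7] shift [0.2, -1.8, 0.7] rot [-0.0, -0.001, -0.003] 0.2
[0.39897219 0.30702758 0.22916665] 63.28925334521321
```

View pics/w2.png

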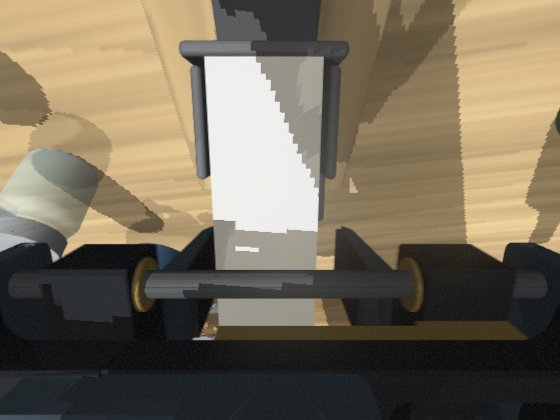

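The picture shows the tube, midline at about column 268, sitting about 4 mm left of the finger midline (about 277). I'll shift by 4 mm and then close.

Request:
jog_arm([
  [[-0.7,-4,0],[0,0,0],0.75],
  [[-0.7,-4,0],[0,0,0],0.7],
  [[-0.7,-4,0],[0,0,0],0.5],
  [[-0.7,-4,0],[0,0,0],0.3],
  [[-0.7,-4,0],[0,0,0],0.2],
], squeeze=50)

```text
time_s: 2.33
ee_pos: [462.1, 228.6, 255.7]
ee_rot: [140.0, 0.0, 80.4]
force: [1.5, -3.9, 1.6]
gripper_width: 46.5
```

Request:
jog_arm([
  [[0,0,0],[0,0,0],0.2],
  [[0,0,0],[0,0,0],0.2],
  [[0,0,0],[0,0,0],0.2],
  [[0,0,0],[0,0,0],0.2],
  [[0,0,0],[0,0,0],0.2],
])

```text
time_s: 2.75
ee_pos: [462.1, 228.5, 255.7]
ee_rot: [140.0, 0.0, 80.4]
force: [-0.7, -2.0, 1.3]
gripper_width: 45.6
```

```bash
python3 - <<'E'
from h import *
R=tubeR(YAW,40); rel(toolR(R),tcp(R,TC)); s,_=snap('wrist','w3');print(s['force'],s['gripper_width'],s['ee_rot'],s['ee_pos'])
E
```

```text
t 2.75 at [462.1 228.5 255.7] shift [0.8, 2.7, 0.7] rot [0.001, -0.001, -0.002] 0.1
[-0.6925139  -1.99408274  1.30387075] 45.6130494822156 [1.40047447e+02 4.35637431e-02 8.03977714e+01] [462.08013994 228.49245032 255.7090361 ]
```

View pics/w3.png

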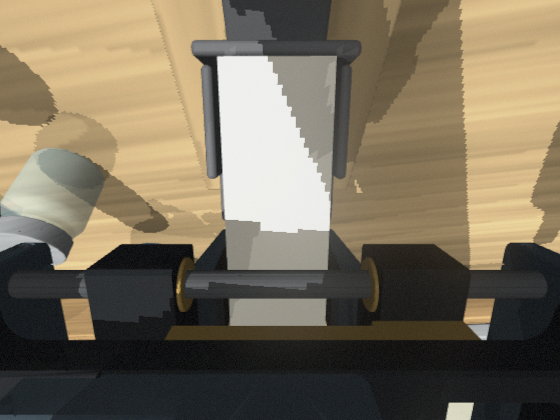

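Gripped at 46 mm and centred between the cheeks. The grip pose I'll return to is TCP [462.1, 228.5, 255.7], rotation [140.05, 0.04, 80.40]. Lifting.

Request:
jog_arm([
  [[0,0,10],[0,0,0],0.2],
  [[0,0,25],[0,0,0],0.2],
  [[0,0,45],[0,0,0],0.2],
  [[0,0,70],[0,0,0],0.2],
  [[0,0,100],[0,0,0],0.2],
])

```text
time_s: 3.22
ee_pos: [461.1, 228.2, 353.8]
ee_rot: [140.4, 0.2, 80.4]
force: [1.4, 0.1, -4.1]
gripper_width: 45.9
```

```bash
cat >> h.py <<'E'
TRAY=np.array([551,-204,5.]); TY=8.9
def pour(elev,mx=-25,lowz=15,my=0):
    # lower lip of mouth (outer, +x side) at tray x=mx, world z=lowz
    R=tubeR(TY,elev); a=np.radians(TY)
    lip=np.array([TRAY[0]+np.cos(a)*mx-np.sin(a)*my,TRAY[1]+np.sin(a)*mx+np.cos(a)*my,lowz])
    C=lip-R@np.array([23,0,85]); return toolR(R),tcp(R,C)
E
python3 - <<'E'
from h import *
s,_=snap('wrist','w4');print(s['force'],s['gripper_width'],s['ee_rot'],s['ee_pos'])
R=tubeR(TY,20)
for e,l in((20,150),(0,90),(-25,17)):
    print(e,pour(e,lowz=l)[1].round()); rel(*pour(e,lowz=l))
E
```

```text
[ 1.43966637  0.08862299 -4.11119989] 45.85728517022902 [140.41731628   0.23327511  80.38811557] [461.08502452 228.16298862 353.80939564]
20 [ 395. -228.  309.]
t 3.27 at [462.8 229.2 361.4] shift [-67.4, -457.5, -52.1] rot [-0.002, 0.355, 0.319] 27.4
0 [ 457. -219.  285.]
t 3.27 at [462.8 229.2 361.4] shift [-5.7, -447.9, -76.4] rot [-0.0, 0.706, 0.309] 44.2
-25 [ 545. -205.  223.]
t 3.27 at [462.8 229.2 361.4] shift [82.2, -434.1, -138.0] rot [0.002, 1.144, 0.288] 67.6
```

View pics/w4.png

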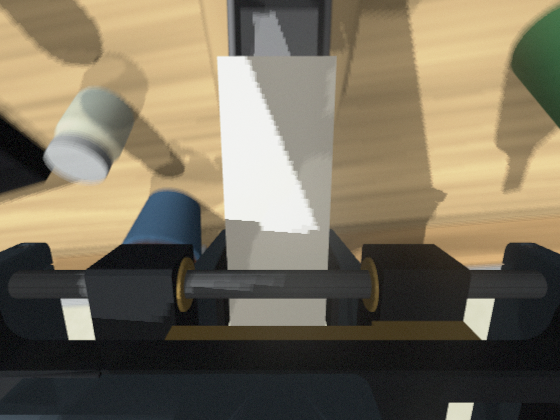

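Request:
jog_arm([
  [[-4,-30,0],[0,0.02,0.02],0.2],
  [[-8,-65,0],[0,0.05,0.05],0.2],
  [[-13,-100,0],[0,0.08,0.08],0.2],
  [[-18,-135,0],[0,0.11,0.11],0.2],
  [[-24,-170,0],[0,0.14,0.14],0.2],
])

```text
time_s: 3.68
ee_pos: [442.1, 82.6, 359.2]
ee_rot: [147.2, 0.7, 87.4]
force: [-0.3, -0.2, -5.1]
gripper_width: 45.9
```

Request:
jog_arm([
  [[-4,-35,0],[0,0.03,0.03],0.2],
  [[-8,-70,0],[0,0.06,0.06],0.2],
  [[-13,-105,0],[0,0.09,0.09],0.2],
  [[-18,-140,0],[0,0.11,0.11],0.2],
  [[-24,-165,0],[0,0.13,0.13],0.2],
])

```text
time_s: 4.1
ee_pos: [423.0, -53.7, 357.5]
ee_rot: [154.7, 0.6, 94.7]
force: [0.2, -0.7, -5.1]
gripper_width: 45.9
```

```bash
python3 - <<'E'
from h import *
s=telemetry.state(); print(s['force'],s['qpos'].round(),s['gripper_width'])
rel(*pour(20,lowz=150))
E
```

```text
[ 0.21607984 -0.65099585 -5.0541454 ] [ -11.    2.  120.   11.   34. -113.] 45.88478887123086
t 4.1 at [423.  -53.7 357.5] shift [-27.6, -174.7, -48.2] rot [-0.001, 0.093, 0.073] 6.8
```

Request:
jog_arm([
  [[-6,-35,-4],[0,0.02,0.015],0.2],
  [[-12,-70,-8],[0,0.04,0.03],0.2],
  [[-18,-110,-12],[0,0.06,0.05],0.2],
  [[-24,-145,-16],[0,0.08,0.06],0.2],
  [[-28,-175,-20],[0,0.093,0.073],0.2],
])

```text
time_s: 4.52
ee_pos: [396.3, -227.6, 337.6]
ee_rot: [160.6, 0.0, 98.5]
force: [1.4, 0.4, -5.2]
gripper_width: 45.9
```

```bash
python3 - <<'E'
from h import *
s=telemetry.state(); print(s['force'],s['qpos'].round(),s['gripper_width'])
rel(*pour(0,lowz=90))
E
```

```text
[ 1.38484184  0.3768587  -5.23513483] [ -36.    8.  115.   19.   44. -147.] 45.93128054746188
t 4.52 at [ 396.3 -227.6  337.6] shift [60.9, 8.9, -52.6] rot [-0.051, 0.335, 0.007] 19.4
```

```bash
python3 - <<'E'
from h import *
import h
s=telemetry.state(); print(s['qpos'].round(2))
def pour2(elev,yaw,mx=-25,lowz=15,my=0):
    R=tubeR(yaw,elev); a=np.radians(TY)
    lip=np.array([TRAY[0]+np.cos(a)*mx-np.sin(a)*my,TRAY[1]+np.sin(a)*mx+np.cos(a)*my,lowz])
    return toolR(R),tcp(R,lip-R@np.array([23,0,85]))
for e,l in((20,150),(0,100),(-25,17)): rel(*pour2(e,-10,lowz=l))
E
```

```text
[ -35.51    8.41  115.15   19.42   43.89 -146.57]
t 4.52 at [ 396.3 -227.6  337.6] shift [-0.4, 42.8, -28.3] rot [0.0, -0.011, -0.322] 18.5
t 4.52 at [ 396.3 -227.6  337.6] shift [61.1, 31.9, -42.6] rot [0.005, 0.34, -0.319] 26.7
t 4.52 at [ 396.3 -227.6  337.6] shift [148.7, 16.5, -114.3] rot [0.011, 0.778, -0.306] 47.9
```

Joint 6 sits at its range limit, so I'll turn the tube's heading to about -10° and move away from that limit first.

Request:
jog_arm([
  [[0,10,0],[0,0,-0.07],0.2],
  [[0,20,0],[0,0,-0.14],0.2],
  [[0,30,0],[0,0,-0.22],0.2],
  [[0,42,0],[0,0,-0.29],0.2],
  [[0,42,0],[0,-0.01,-0.32],0.2],
])

```text
time_s: 4.93
ee_pos: [395.1, -184.0, 335.7]
ee_rot: [160.3, -0.1, 80.0]
force: [-0.1, -0.1, -5.3]
gripper_width: 45.8
```

```bash
cat >> h.py <<'E'
def pour2(elev,yaw,mx=-25,lowz=15,my=0):
    R=tubeR(yaw,elev); a=np.radians(TY)
    lip=np.array([TRAY[0]+np.cos(a)*mx-np.sin(a)*my,TRAY[1]+np.sin(a)*mx+np.cos(a)*my,lowz])
    return toolR(R),tcp(R,lip-R@np.array([23,0,85]))
E
python3 - <<'E'
from h import *
s=telemetry.state(); print(s['qpos'].round(2))
for e,l in((0,80),): rel(*pour2(e,-10,lowz=l))
for n in('side','top','wrist'): snap(n,n+'5')
E
```

```text
[ -28.55    5.77  118.73   10.32   37.26 -115.77]
t 4.93 at [ 395.1 -184.   335.7] shift [62.2, -11.7, -60.7] rot [0.058, 0.338, 0.0] 19.7
```

View pics/side5.png

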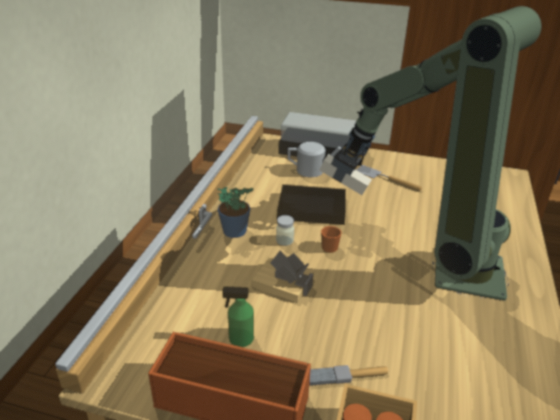

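View pics/wrist5.png

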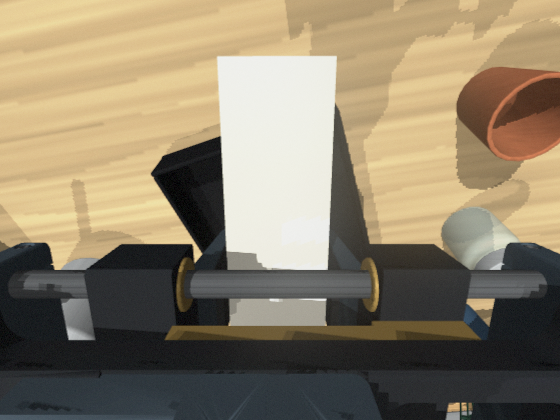

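Request:
jog_arm([
  [[12,-2,-12],[0.01,0.07,0],0.2],
  [[25,-5,-24],[0.02,0.14,0],0.2],
  [[38,-7,-37],[0.03,0.21,0],0.2],
  [[50,-9,-50],[0.045,0.28,0],0.2],
  [[62,-11.7,-60],[0.058,0.338,0],0.2],
])

```text
time_s: 5.5
ee_pos: [458.5, -197.4, 275.0]
ee_rot: [-179.9, 0.0, 80.2]
force: [-0.1, -0.5, -4.9]
gripper_width: 45.9
```

```bash
python3 - <<'E'
from h import *
s=telemetry.state(); print(s['qpos'].round(2))
for e,l in((-8,45),(-12,25),(-25,17)): rel(*pour2(e,-10,lowz=l))
E
```

```text
[-2.4600e+01  1.8730e+01  1.1006e+02 -5.0000e-02  5.1300e+01 -1.0478e+02]
t 5.5 at [ 458.5 -197.4  275. ] shift [26.3, -3.2, -27.2] rot [0.024, 0.136, -0.004] 7.9
t 5.5 at [ 458.5 -197.4  275. ] shift [40.3, -5.7, -44.7] rot [0.036, 0.205, -0.004] 11.9
t 5.5 at [ 458.5 -197.4  275. ] shift [86.5, -13.8, -51.7] rot [0.075, 0.428, -0.004] 24.9
```

Request:
jog_arm([
  [[5,-1,-5],[0.005,0.027,0],0.2],
  [[10,-1,-11],[0.01,0.054,0],0.2],
  [[16,-2,-16],[0.015,0.08,0],0.2],
  [[21,-3,-22],[0.02,0.11,0],0.2],
  [[26,-3,-27],[0.024,0.136,-0.004],0.2],
])

```text
time_s: 5.92
ee_pos: [484.8, -200.6, 247.8]
ee_rot: [-171.9, 0.0, 80.0]
force: [-0.3, 0.0, -4.8]
gripper_width: 45.6
```

```bash
python3 - <<'E'
from h import *
for e,l in((-16,31),(-25,17)): rel(*pour2(e,-10,lowz=l))
for n in('side','top'): snap(n,n+'6')
crop('side6','s6',250,130,130,110,6);crop('top6','t6',270,170,130,120,5)
E
```

```text
t 5.92 at [ 484.8 -200.6  247.8] shift [28.2, -4.9, -10.1] rot [0.024, 0.136, 0.001] 7.9
t 5.92 at [ 484.8 -200.6  247.8] shift [60.2, -10.5, -24.5] rot [0.052, 0.291, 0.001] 16.9
```

View pics/s6.png

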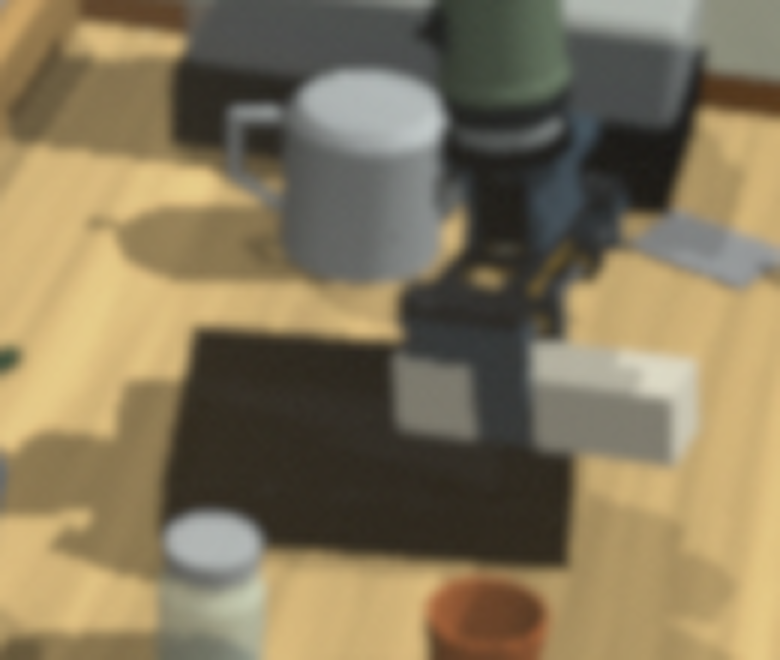

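View pics/t6.png

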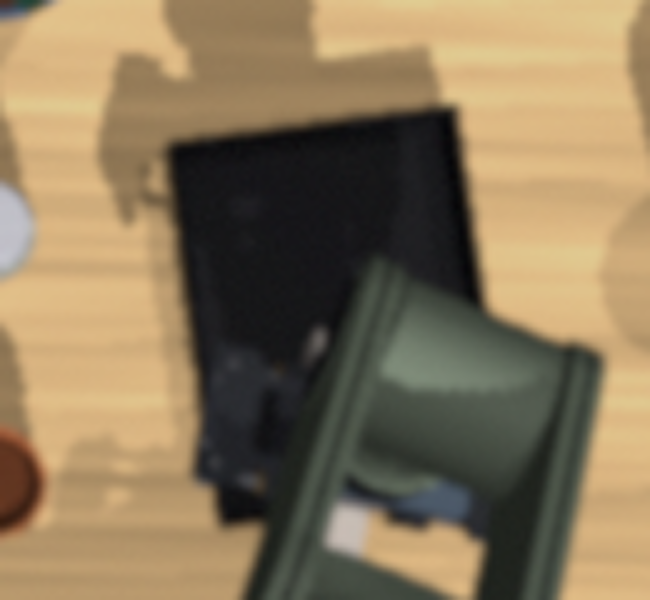

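The tube is level-ish, with its mouth over the middle of the tray. Tipping slowly now.

Request:
jog_arm([
  [[5,-1,-2],[0.005,0.027,0],0.2],
  [[11,-2,-4],[0.01,0.054,0],0.2],
  [[17,-3,-6],[0.015,0.08,0],0.2],
  [[23,-4,-8],[0.02,0.11,0],0.2],
  [[28,-5,-10],[0.024,0.136,0],0.2],
])

```text
time_s: 6.43
ee_pos: [513.5, -205.5, 237.8]
ee_rot: [-164.1, 0.0, 80.0]
force: [-0.6, -0.1, -5.3]
gripper_width: 46.2
```

Request:
jog_arm([
  [[4,-1,-2],[0.003,0.02,0],0.2],
  [[8,-1,-3],[0.006,0.04,0],0.2],
  [[12,-2,-5],[0.01,0.06,0],0.2],
  [[16,-3,-7],[0.013,0.08,0],0.2],
  [[16,-3,-7],[0.013,0.08,0],0.2],
])

```text
time_s: 6.85
ee_pos: [530.2, -208.7, 230.4]
ee_rot: [-159.4, 0.1, 80.0]
force: [-0.9, -0.5, -4.2]
gripper_width: 45.7
```

```bash
python3 - <<'E'
from h import *
for e,l in((-25,17),): rel(*pour2(e,-10,lowz=l))
print(telemetry.state()['force'])
for n in('side','top'): snap(n,n+'7')
crop('side7','s7',250,130,130,110,6);crop('top7','t7',270,170,130,120,5)
E
```

```text
t 6.85 at [ 530.2 -208.7  230.4] shift [14.7, -2.5, -7.1] rot [0.015, 0.075, 0.0] 4.4
[-0.92645998 -0.45338292 -4.15243185]
```

View pics/s7.png

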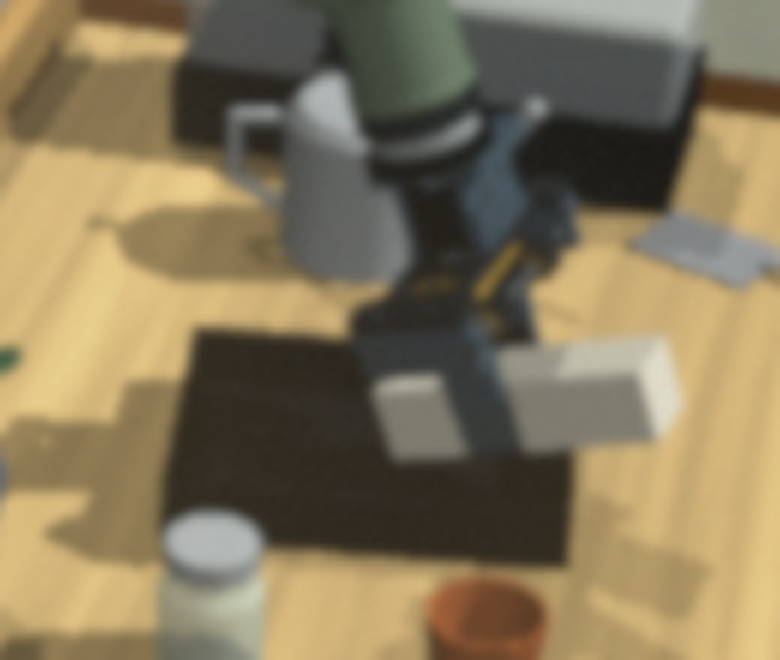

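View pics/t7.png

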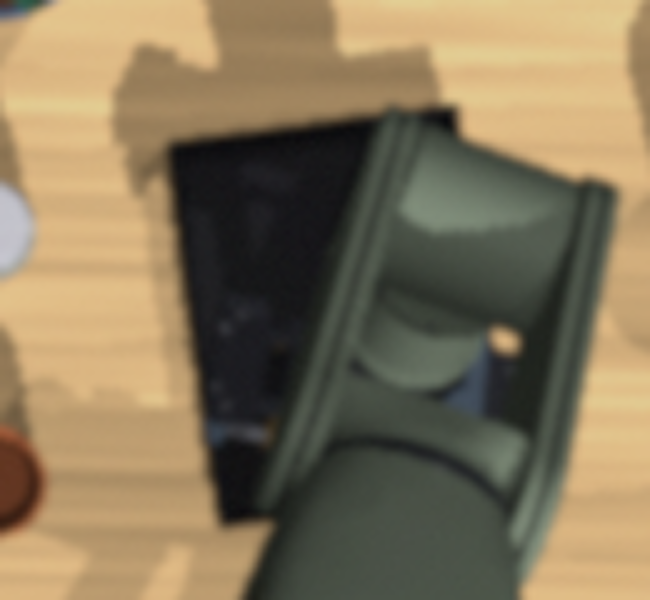

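No dibber is visible beyond the mouth yet. Tipping further.

Request:
jog_arm([
  [[5,-1,-2],[0.005,0.025,0],0.2],
  [[10,-2,-5],[0.01,0.05,0],0.2],
  [[15,-2.5,-7],[0.015,0.075,0],0.2],
  [[15,-2.5,-7],[0.015,0.075,0],0.2],
  [[15,-2.5,-7],[0.015,0.075,0],0.2],
])

```text
time_s: 7.37
ee_pos: [544.5, -211.0, 223.5]
ee_rot: [-155.0, -0.0, 80.0]
force: [-0.6, -0.3, -5.1]
gripper_width: 45.8
```

```bash
python3 - <<'E'
from h import *
for e,l in((-30,17),): rel(*pour2(e,-10,lowz=l))
print(telemetry.state()['force'],telemetry.state()['torque'])
for n in('side','top'): snap(n,n+'8')
crop('side8','s8',250,130,130,110,6);crop('top8','t8',270,170,130,120,5)
E
```

```text
t 7.37 at [ 544.5 -211.   223.5] shift [18.2, -3.3, -2.7] rot [0.015, 0.087, 0.0] 5.0
[-0.63317162 -0.26436233 -5.09131656] [-0.07925468 -0.61392825 -0.01309386]
```

View pics/s8.png

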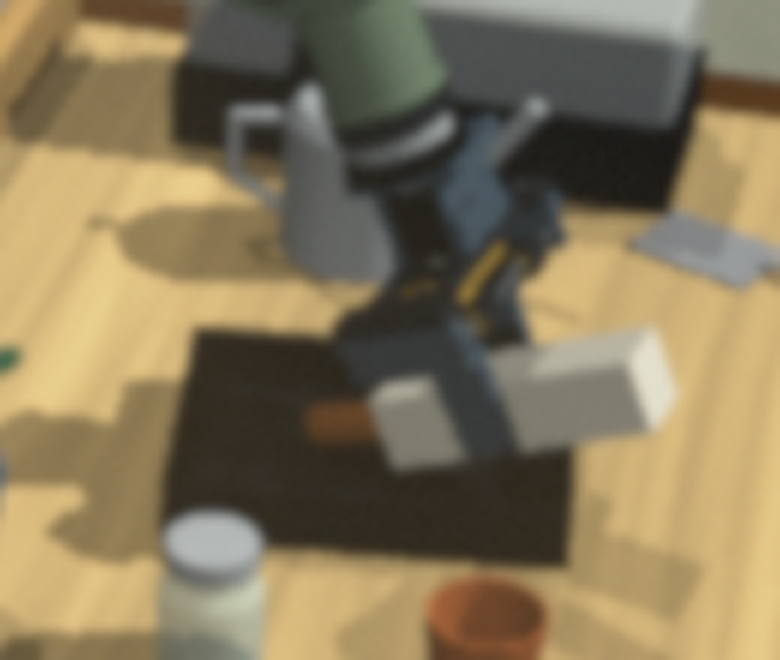

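The dibber's brown end is emerging, at crop position (340,422). I'll hold here and let it slide.

Request:
jog_arm([
  [[0,0,0],[0,0,0],0.2],
  [[0,0,0],[0,0,0],0.2],
  [[0,0,0],[0,0,0],0.2],
  [[0,0,0],[0,0,0],0.2],
  [[0,0,0],[0,0,0],0.2],
])

```text
time_s: 7.88
ee_pos: [544.1, -211.0, 223.9]
ee_rot: [-155.0, -0.0, 80.0]
force: [-0.0, -0.6, -4.7]
gripper_width: 45.7
```

```bash
python3 - <<'E'
from h import *
print(telemetry.state()['force'],telemetry.state()['torque'])
for n in('side',): snap(n,n+'9')
crop('side9','s9',250,130,130,110,6)
E
```

```text
[-0.04028392 -0.61430349 -4.70052659] [-0.05439844 -0.61713621  0.03542955]
```

View pics/s9.png

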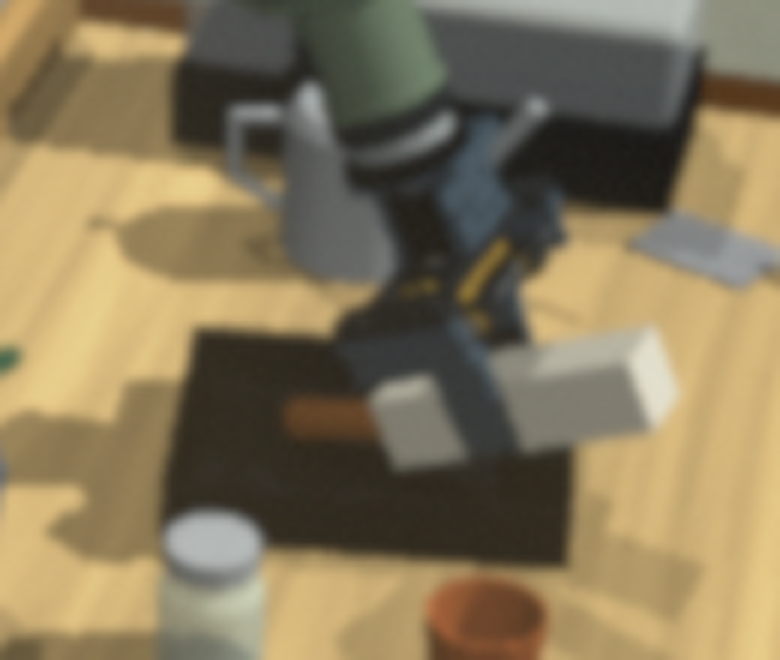

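The dibber's blunt end has come to rest on the floor with its rear still inside the tube. I'll draw the tube back along its own axis.

Request:
jog_arm([
  [[-7,1,3],[0,0,0],0.2],
  [[-16,3,7.5],[0,0,0],0.2],
  [[-25,4,12],[0,0,0],0.2],
  [[-34,6,16],[0,0,0],0.2],
  [[-43,8,20],[0,0,0],0.2],
])

```text
time_s: 8.35
ee_pos: [499.8, -202.7, 244.6]
ee_rot: [-155.0, -0.0, 80.0]
force: [-0.5, 0.5, -5.3]
gripper_width: 45.7
```

```bash
python3 - <<'E'
from h import *
print(telemetry.state()['force'],telemetry.state()['torque'])
for n in('side',): snap(n,n+'10')
crop('side10','s10',250,130,130,110,6)
E
```

```text
[-0.5028055   0.51289201 -5.31953657] [-0.07412625 -0.63205847  0.04642869]
```

View pics/s10.png

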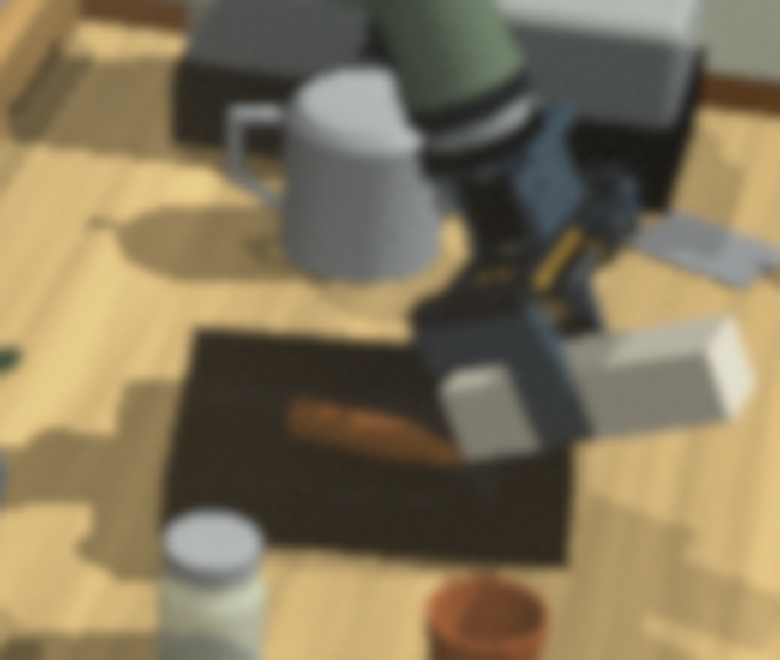

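The dibber is out and lying on the tray floor, from crop (290,415) to (460,455). I'll continue back along the axis, then up.

Request:
jog_arm([
  [[-9,2,5],[0,0,0],0.2],
  [[-22,4,14],[0,0,0],0.2],
  [[-38,7,28],[0,-0.03,0],0.2],
  [[-52,9,50],[-0.01,-0.1,0],0.2],
  [[-60,10,78],[-0.03,-0.18,0],0.2],
])

```text
time_s: 8.82
ee_pos: [436.0, -191.6, 322.7]
ee_rot: [-165.2, -0.2, 80.0]
force: [1.0, -0.0, -3.7]
gripper_width: 45.8
```

```bash
python3 - <<'E'
from h import *
s=telemetry.state(); print(s['qpos'].round(1),s['force'])
for n in('side','top'): snap(n,n+'11')
crop('side11','s11',250,130,130,110,6)
R=tubeR(YAW,40); Rg=Ro.from_euler('xyz',[140.05,.04,80.4],degrees=True).as_matrix()
rel(Rg,np.array([462.1,228.5,385]))
E
```

```text
[ -24.1   17.   105.2   -3.5   72.3 -102.6] [ 0.99947954 -0.04260771 -3.69981876]
t 8.92 at [ 437.  -192.2  327.6] shift [25.1, 420.7, 57.4] rot [-0.162, -0.931, 0.008] 54.2
```

View pics/s11.png

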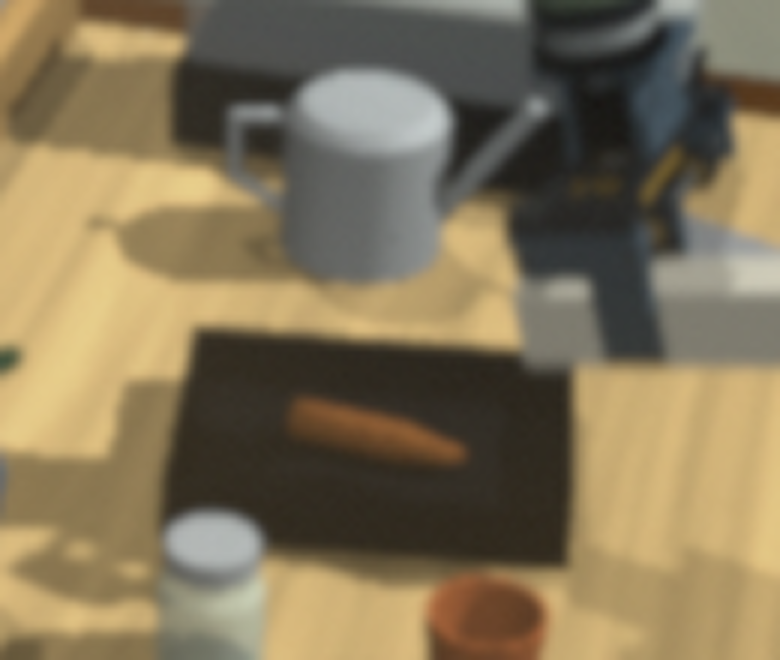

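Request:
jog_arm([
  [[1,15,12],[-0.016,-0.09,0],0.2],
  [[2,40,24],[-0.032,-0.18,0],0.2],
  [[4,70,36],[-0.05,-0.28,0],0.2],
  [[6,105,48],[-0.065,-0.37,0],0.2],
  [[8,140,57],[-0.08,-0.47,0],0.2],
])

```text
time_s: 9.33
ee_pos: [444.5, -51.1, 384.1]
ee_rot: [166.9, -0.2, 79.9]
force: [1.1, -0.4, -4.1]
gripper_width: 45.5
```

Request:
jog_arm([
  [[3,35,2],[-0.016,-0.09,0],0.2],
  [[6,70,3],[-0.032,-0.18,0],0.2],
  [[9,105,4],[-0.05,-0.28,0],0.2],
  [[12,140,5],[-0.065,-0.37,0],0.2],
  [[15,170,6],[-0.08,-0.45,0],0.2],
])

```text
time_s: 9.75
ee_pos: [457.4, 103.3, 387.4]
ee_rot: [143.4, 0.3, 79.7]
force: [-0.1, -1.3, -4.2]
gripper_width: 45.8
```

```bash
cat >>h.py <<'E'
RG=Ro.from_euler('xyz',[140.05,.04,80.4],degrees=True).as_matrix(); PG=np.array([462.1,228.5,255.7])
E
python3 - <<'E'
from h import *
print(telemetry.state()['qpos'].round(1)); rel(RG,PG+[0,0,120])
E
```

```text
[ 16.1   3.9 115.6 -31.5  30.8 -40.7]
t 9.75 at [457.4 103.3 387.4] shift [4.7, 125.2, -11.7] rot [-0.006, -0.058, 0.012] 3.4
```

Request:
jog_arm([
  [[1,35,-3],[0,-0.03,0.006],0.2],
  [[2,70,-6],[0,-0.058,0.012],0.2],
  [[4,100,-9],[-0.006,-0.058,0.012],0.2],
  [[4.7,125,-12],[-0.006,-0.058,0.012],0.2],
  [[4.7,125,-12],[-0.006,-0.058,0.012],0.2],
])

```text
time_s: 10.17
ee_pos: [462.0, 232.3, 372.8]
ee_rot: [140.3, 0.1, 80.7]
force: [0.1, 1.1, -4.6]
gripper_width: 45.7
```

Request:
jog_arm([
  [[0,0,0],[0,0,0],0.2],
  [[0,0,0],[0,0,0],0.2],
  [[0,0,0],[0,0,0],0.2],
  [[0,0,0],[0,0,0],0.2],
  [[0,0,0],[0,0,0],0.2],
])

```text
time_s: 10.58
ee_pos: [462.0, 231.3, 372.8]
ee_rot: [140.3, 0.1, 80.6]
force: [-0.3, -0.8, -3.5]
gripper_width: 45.9
```

```bash
python3 - <<'E'
from h import *
print(telemetry.state()['qpos'].round(1)); rel(RG,PG); snap('wrist','w12')
E
```

```text
[ 32.2  10.  111.4 -46.2  36.1 -15.7]
t 10.58 at [462.  231.3 372.8] shift [0.1, -2.8, -117.1] rot [0.001, -0.005, -0.003] 0.3
```

View pics/w12.png

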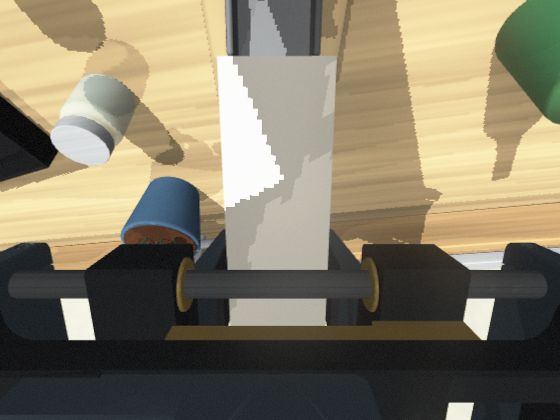

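The tube has not slipped in the grip: its bottom edge is still at row 57, columns 219 to 337. Lowering with the small y correction.

Request:
jog_arm([
  [[0,-1.5,-10],[0,-0.005,-0.003],0.2],
  [[0,-2.8,-25],[0,-0.005,-0.003],0.2],
  [[0,-2.8,-40],[0,-0.005,-0.003],0.2],
  [[0,-2.8,-52],[0,-0.005,-0.003],0.2],
  [[0,-2.8,-60],[0,-0.005,-0.003],0.2],
])

```text
time_s: 11.05
ee_pos: [461.8, 227.9, 312.0]
ee_rot: [140.1, 0.1, 80.4]
force: [0.3, 0.4, -4.3]
gripper_width: 46.0
```

```bash
python3 - <<'E'
from h import *
rel(RG,PG); snap('wrist','w13')
E
```

```text
t 11.05 at [461.8 227.9 312. ] shift [0.3, 0.6, -56.3] rot [0.001, -0.001, 0.001] 0.1
```

View pics/w13.png

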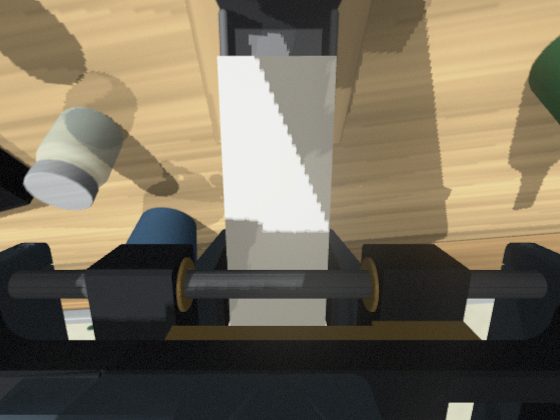

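Centred over the channel. Continuing down more slowly.

Request:
jog_arm([
  [[0,0.5,-10],[0,0,0],0.2],
  [[0.3,0.5,-20],[0,0,0],0.2],
  [[0.3,0.5,-30],[0,0,0],0.2],
  [[0.3,0.5,-38],[0,0,0],0.2],
  [[0.3,0.5,-45],[0,0,0],0.2],
])

```text
time_s: 11.52
ee_pos: [462.1, 228.1, 265.8]
ee_rot: [140.2, 0.1, 80.3]
force: [0.2, -0.1, -3.9]
gripper_width: 45.9
```

```bash
python3 - <<'E'
from h import *
rel(RG,PG)
E
```

```text
t 11.52 at [462.1 228.1 265.8] shift [-0.0, 0.4, -10.1] rot [0.001, -0.002, 0.001] 0.2
```

Request:
jog_arm([
  [[0,0.2,-3],[0,0,0],0.2],
  [[0,0.4,-6],[0,0,0],0.2],
  [[0,0.4,-8],[0,0,0],0.2],
  [[0,0.4,-9.5],[0,0,0],0.2],
  [[0,0.4,-10],[0,0,0],0.2],
])

```text
time_s: 11.93
ee_pos: [462.3, 228.5, 256.0]
ee_rot: [140.1, 0.1, 80.3]
force: [0.2, -0.8, -5.1]
gripper_width: 45.7
```

```bash
python3 - <<'E'
from h import *
rel(RG,PG); print(telemetry.state()['force']); snap('wrist','w14')
E
```

```text
t 11.93 at [462.3 228.5 256. ] shift [-0.2, 0.0, -0.3] rot [0.001, -0.002, 0.001] 0.1
[ 0.19164969 -0.8141954  -5.07010356]
```

View pics/w14.png

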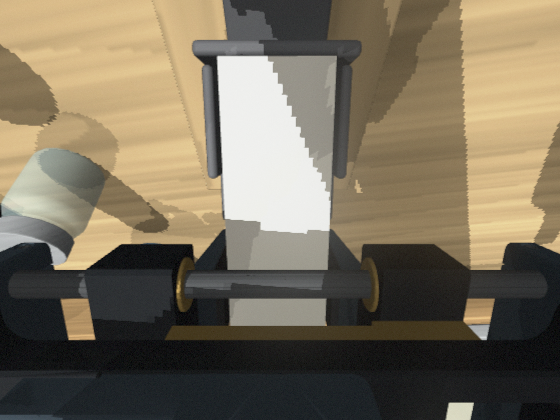

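The view matches the one before lifting. I'll settle 1 mm lower and open.

Request:
jog_arm([
  [[0,0,-0.7],[0,0,0],0.2],
  [[0,0,-1],[0,0,0],0.2],
  [[0,0,-1],[0,0,0],0.2],
  [[0,0,-1],[0,0,0],0.55],
  [[0,0,-1],[0,0,0],0.6],
], squeeze=20)

```text
time_s: 12.4
ee_pos: [462.8, 228.8, 255.8]
ee_rot: [140.0, 0.1, 80.4]
force: [-0.4, 0.4, -0.0]
gripper_width: 53.3
```

Request:
jog_arm([
  [[0,0,0],[0,0,0],0.7],
  [[0,0,0],[0,0,0],0.8],
  [[0,0,0],[0,0,0],0.9],
  [[0,0,0],[0,0,0],1],
  [[0,0,0],[0,0,0],1],
])

```text
time_s: 12.82
ee_pos: [462.8, 228.8, 255.8]
ee_rot: [140.0, 0.1, 80.4]
force: [0.0, -1.3, -0.7]
gripper_width: 85.3
```

```bash
python3 - <<'E'
from h import *
rel(RG,PG); print(telemetry.state()['force'],telemetry.state()['gripper_width']); snap('wrist','w15')
E
```

```text
t 12.82 at [462.8 228.8 255.8] shift [-0.7, -0.3, -0.1] rot [0.0, 0.0, 0.0] 0.0
[ 0.00885972 -1.33205386 -0.68661553] 85.25531333606804
```

View pics/w15.png

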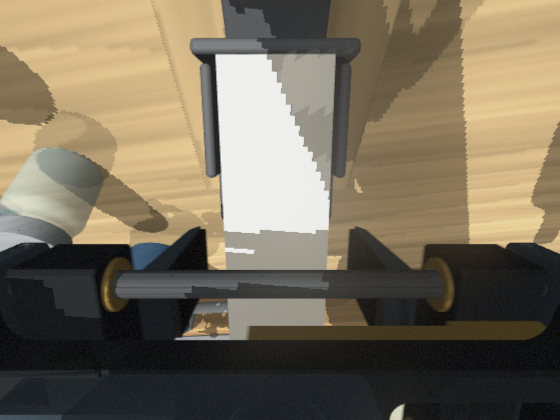

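The fingers are clear of the tube and it is seated on the foot plate. Backing off along the tool axis.

Request:
jog_arm([
  [[-13,2,15],[0,0,0],1],
  [[-32,5,38],[0,0,0],1],
  [[-51,9,61],[0,0,0],1],
  [[-70,12,84],[0,0,0],1],
  [[-90,15,107],[0,0,0],1],
])

```text
time_s: 13.28
ee_pos: [371.9, 243.7, 363.6]
ee_rot: [140.1, 0.1, 80.4]
force: [1.3, 1.0, 0.5]
gripper_width: 91.2
```

Request:
jog_arm([
  [[-20,5,25],[0,0,0],1],
  [[-40,10,50],[0,0,0],1],
  [[-60,15,70],[0,0,0],1],
  [[-60,15,70],[0,0,0],1],
  [[-60,15,70],[0,0,0],1],
])

```text
time_s: 13.7
ee_pos: [311.3, 258.9, 434.6]
ee_rot: [140.0, -0.1, 80.5]
force: [-0.6, -0.7, -0.8]
gripper_width: 91.3
```

```bash
python3 - <<'E'
from h import *
for n in('side','top'): snap(n,n+'16')
a=[np.abs(load(n+'0')[1]['pixels'].astype(int)-load(n+'16')[1]['pixels']).sum(2) for n in('side','top')]
cv2.imwrite('pics/diff.png',np.hstack([np.clip(x,0,255).astype(np.uint8) for x in a])[:,:1120:2][::2])
crop('side16','s16',220,110,150,200,4); crop('top16','t16',160,130,230,160,3)
E
```

```text
(no output)
```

View pics/s16.png

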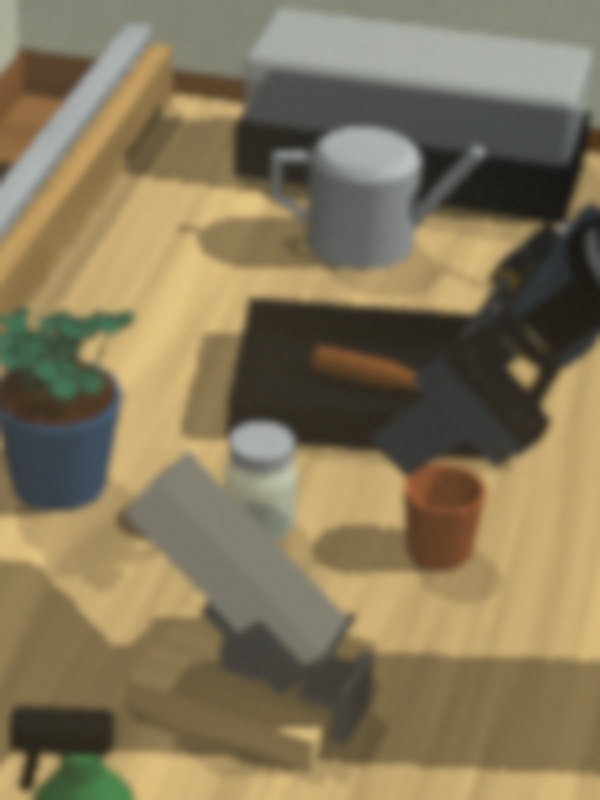

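View pics/t16.png

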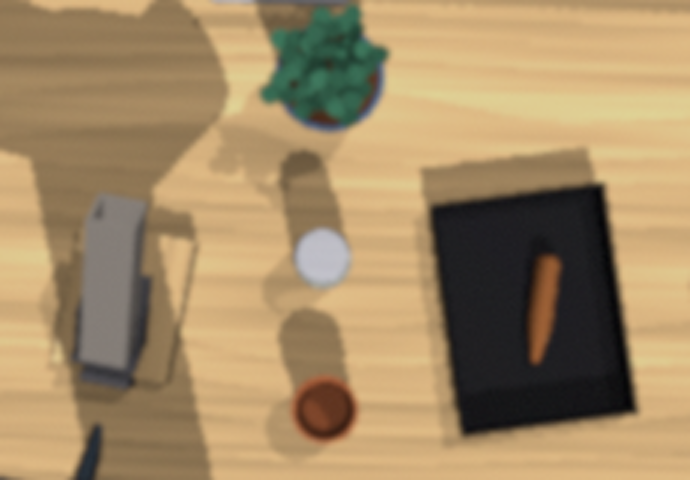

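View pics/diff.png

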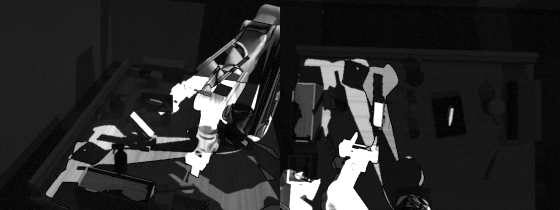

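```bash
python3 - <<'E'
from h import *
_,f=load('top16')
for p in((550,256),(537,362)): print(atz(f,((p[0]+.5)/3-.5+160,(p[1]+.5)/3-.5+130),18).round())
print(telemetry.state()['force'].round(1)); print(env.job_done())
E
```

```text
[ 606. -223.   18.]
[ 496. -212.   18.]
[-0.  -0.3 -0.3]
the job is handed in; nothing more can be done
None
```

I poured the dibber into the seed tray, put the empty tube back in its holder, and handed the job in at about 14 s. It reported no verdict.

I gripped the tube by its ±y sides, lifted it out and tipped it to about 25° below level over the tray. The dibber stopped with its blunt end on the tray floor and its rear still in the bore. I drew the tube back along its own axis to free it.

**Last checks:**
- **Dibber:** it lies flat in the tray from about (606, -223) to (496, -212) mm. Its centre is within about 15 mm of the tray's centre.
- **Tube:** its visible corners are within about 1–2 pixels of where they were at the start, in both the top and side views. It sits on the foot plate, centred between the cheeks.
- **Bystanders:** comparing the first and last pictures, none of them moved.
- **Robot:** the gripper is open and well clear of everything, with a force reading near zero.

**What did not go cleanly:**
- **Joint 6:** on the way to the tray it read -146.57°, just past its stated limit of -146.56°. I turned the tube's heading away at once and the robot kept running normally. I cannot tell whether that counts as passing the range.
- **Sideways measurements:** my first camera estimates of the tube's position disagreed by 3–4 mm. I centred the jaws again from the wrist picture before gripping.

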